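# Square a ceramic test plaque into the corner of a locating fixture

### The arm

A 6-joint arm with a two-finger parallel gripper is mounted at the origin on the work surface. World frame = base frame: x ahead of the robot, y to its left, z up, the work surface at z = 0. Lengths are in mm, angles in rad, forces in N, time in s.
With the tool pointing down it reaches from about 325 to 875 mm from the base axis. Payload 4.4 kg.
Tool frame: the origin (TCP) lies on the centre line of the jaws, within the pads' length; the fingertips stand ahead of it and the grasp point (between the pads) lies 6 mm ahead of it (ctrl.tcp_to_tips is the z of the fingertips in the tool frame, in mm); z points along the fingers, y is the direction in which the jaws open and shut (so a half turn about z gives the same grasp; the last joint's range is limited). The gripper opens to 85 mm and grips with 20 to 120 N. Pads are 22 mm wide; open, the fingers measure 114 mm over their backs; the gripper's body (76 mm by 85 mm) begins 54 mm behind the grasp point. The pads swing forward as they close: fully open they stand 13 mm farther back than shut.
Start: joints at [-1.448, 0.207, 1.542, -0, 1.393, -0.15], TCP at [154.909, -553.742, 234.282] pointing down, gripper open.
Joint ranges: [-2.73, 2.73], [-0.86, 2.22], [0.23, 2.46], [-1.11, 4.25], [0.08, 2.63], [-2.82, 2.82]. Speed limits (rad/s): [2.79, 2.79, 3.14, 3.14, 3.14, 3.14].

### API

Orientations are given as a 3x3 rotation matrix whose columns are the frame's x, y, z axes.
In Python, from plant import ctrl, sensors, optics gives the robot as it stands. Calls block until the motion is done:
- ctrl.move_ptp(position, orientation): joint-space move of the TCP to a pose.
- ctrl.move_l(position, rot=None, vel=150, threshold=None): straight line of the TCP; rot=None keeps the orientation; vel is the mean speed in mm/s. With threshold (N) it stops when the force on the tool has changed by that much, and returns True; else False.
- ctrl.set_joints(angles): joint-space move.
- ctrl.gripper_to(opening, force=None): finger opening in mm; force is the grip in N (None keeps the last); returns when the fingers have stopped.
- ctrl.hold(seconds).
- ctrl.solve_ik(position, orientation): joint angles nearest the present ones, or None.
- sensors.read_state(): the state.
- optics.grab_frame(name): name is "scene" or "top" or "wrist"; returns (picture, depth): 400x640x3 uint8, red, green, blue; 400x640 float32, mm along the optical axis (not along the pixel's ray), 0 where there is no reading.
- optics.camera_params(name): a dict with "mtx" (3x3 intrinsics, pixels), "k1" (the pictures are not rectified: a ray, as slopes to the right and down, at radius r is drawn at 1 + k1 r^2 times it, then the intrinsics apply), "R" (3x3) and "t" (3): a world point X has camera coordinates R X + t; the wrist camera has in their place "T_tool_cam" (4x4, takes a point from camera to tool coordinates, whose origin is the TCP and whose axes are the flange's). Camera axes: x right, y down, z forward; pixel columns grow to the right and rows downward; lengths in mm; the calibration is good to about 2 mm. A picture is of the moment at which its call begins: read the wrist's pose just before it. camera_params takes no time and is no camera call.
A pose or a line that the arm cannot do raises ctrl.MotionError and nothing moves.
- ctrl.finish_job(): hands the job in, once; it reports no verdict.
The state is a dict: "t": time; "q": joint angles; "qvel": joint speeds; "tau": joint torques, N m; "eef_pos": TCP position; "eef_rot": TCP orientation; "force": force on the tool from outside, world axes, zero at the start; "wrist_torque": the same for the moment, N m; "grip_width": finger opening in mm.
Only numpy, scipy, OpenCV 4.12 (cv2) and the standard library are available. Lean on these libraries where they do the work, as an engineer would, in place of code of your own. Each camera call takes 0.05 s, during which the arm holds its last target. There are 200 camera calls.

### The job

Take the nudging tool out of its stand and, touching the white ceramic plaque on the black fixture with the tool only, slide the plaque until its long edge is gently pressed flush against the back stop, then slide it along that stop until its short edge is gently pressed against the side stop. Hold each press for about half a second and keep it light, a few newtons (never 15 N), because the ceramic chips. Leave the plaque flat in the corner, touching both stops, stand the tool fully home in its stand again, and do not disturb the other things on the bench.

Things in the scene. Friction and masses are not known exactly. Their poses are not given: they have to be found in the camera images.
- fixture: Fixed black steel ground plate 220 (x) x 200 (y) x 18 mm thick; position and yaw vary. Origin at the centre of its underside, so its top face is at z = 18 mm. Two aluminium bars, 15 mm wide and standing 14 mm above the top face, form an inside square corner on it; each is set by adjusting screws and its exact place is not reported.
- corner (a point): Nominal inside corner of the fixture, at fixture (x 90, y 85, z 18) mm, on the top face; axes as the fixture's. The back stop's face looks to -x and lies somewhere from x = -10 to +2 mm here, the side stop's face looks to -y and lies somewhere from y = -10 to +2 mm: find them by touch. The plaque belongs on the -x, -y side.
- back_stop: The back stop: a fixed black block along the fixture's +x edge (far from the robot), 18 x 185 x 34 mm, origin under its centre; on screws it carries the longer bar (185 mm along y), whose face is the stop. Rigid. A skewed plaque pushed at the middle of its edge can wedge here on one corner; pushed on the side away from that corner it turns square.
- side_stop: The side stop: a fixed black block along the fixture's +y edge, 160 x 18 x 34 mm, origin under its centre; on screws it carries the shorter bar (160 mm along x), whose face is the stop. The bar's top is 32 mm above the bench. Rigid.
- plaque_center (a point): Centre (half-way up) of the loose white ceramic plaque, a slab 70 (its x) x 90 (its y) x 10 mm, about 0.15 kg, lying flat 10 to 55 mm short of each stop, turned up to 0.25 rad. Its +x face (90 mm long) goes to the back stop, its +y face (70 mm) to the side stop. Glazed (friction about 0.2), it slides with 0.2 to 0.5 N. Keep the fingers off it; load it with less than 15 N.
- nudger_grip (a point): Grip point, on the tool's axis, of the loose upright nudging tool: black square handle 24 x 24 x 54 mm over a round steel foot of 14 mm diameter, 36 mm long; 90 mm in all, 90 g. This point is 62 mm above the foot's lower end and 28 mm below the handle's top; z points up, x and y are square to the handle's flat sides. When stored, the foot is in the stand's hole and the handle's underside rests on the stand's top.
- stand_mouth (a point): Centre of the hole's mouth on the top of the tool's stand, a fixed plain grey block 60 x 60 x 44 mm; the top is 44 mm above the bench. Round hole, 19 mm diameter, 42 mm deep. Fully home, the tool's grip point is 26 mm above this point. The aluminium probe rack of similar size about 160 mm away is not the stand.
- clamp_ring_mid (a point): Bystander: black clamping ring lying flat, 120 mm outer diameter with a lug, 14 mm thick. Point at its centre, half-way up.
- weight_mid (a point): Bystander: steel weight, 40 mm diameter, 56 mm tall, standing. Point on its axis, half-way up.
- bottle_mid (a point): Bystander: white bottle, 56 mm diameter, 130 mm tall, standing. Point on its axis, half-way up.
- driver_grip (a point): Bystander: screwdriver lying on the bench, 170 mm long. Point in its handle.
- collet_mid (a point): Bystander: small steel collet nut, 18 mm diameter, 20 mm tall, standing on the fixture near its corner of -x and +y. Point on its axis, half-way up.
Not all that is in view belongs to the job. Of the things shaped like the part that bears nudger_grip, the black one is meant.

How it is judged:
By the outcome, as a careful person would: the job done as asked, in the order asked, and still so for the second after the job is handed in, with the robot touching nothing.
It also fails if it takes over 72 s, if anything falls off the work surface, if the arm or the gripper's body presses on something with over 40 N, if the wrist force passes 120 N, or if a joint passes its speed limit or range.

## Working session

There is one attempt and no reset: what is moved stays moved. The work goes in short steps, each a Python script; the robot and the scene stay as the last script left them, time stands still between calls to the robot, and variables do not carry over. Pictures are saved under pics/ and viewed, about 8 in all and at most 12, crops included, and the job is handed in when it is done.

```bash
ls; mkdir -p pics; python3 - <<'E'
from plant import ctrl, sensors, optics
import cv2,numpy as np
s=sensors.read_state(); print(s['t'],s['eef_pos'],s['force'],ctrl.tcp_to_tips)
for n in("scene","top"):
    im,d=optics.grab_frame(n); cv2.imwrite(f"pics/{n}.png",im[:,:,::-1]); np.save(f"pics/{n}.npy",d)
    print(n,optics.camera_params(n))
print(optics.camera_params("wrist"))
E
```

```text
pics
0.0 [ 154.79552372 -552.97111337  233.09243851] [ 0.08673354 -0.46122227 -0.23783951] 25.0
scene {'mtx': array([[424.71262169,   0.        , 326.46471725],
       [  0.        , 424.71262169, 208.80792398],
       [  0.        ,   0.        ,   1.        ]]), 'k1': -0.009915090714896817, 'R': array([[ 0.50864086,  0.86093998, -0.00817418],
       [ 0.68213123, -0.40875779, -0.60631185],
       [-0.52533937,  0.30281912, -0.79518496]]), 't': array([-292.37434163, -328.35044202, 1434.15602341])}
top {'mtx': array([[480.69311479,   0.        , 320.32069288],
       [  0.        , 480.69311479, 203.20673772],
       [  0.        ,   0.        ,   1.        ]]), 'k1': -0.13430660990716128, 'R': array([[-0.02427713, -0.9996019 , -0.01437609],
       [-0.98794376,  0.02618839, -0.15258207],
       [ 0.15289781,  0.01049851, -0.98818624]]), 't': array([  33.8949069 ,  582.7473102 , 1291.27437395])}
{'mtx': array([[352.16205494,   0.        , 319.45638438],
       [  0.        , 352.16205494, 196.05698402],
       [  0.        ,   0.        ,   1.        ]]), 'k1': -0.05202214431943417, 'T_tool_cam': array([[ 6.21254859e-04, -9.50856827e-01, -3.09630276e-01,
         7.89614567e+01],
       [ 9.99999750e-01,  6.95134379e-04, -1.28277401e-04,
        -6.35203399e-02],
       [ 3.37208092e-04, -3.09630119e-01,  9.50857022e-01,
        -1.39860346e+02],
       [ 0.00000000e+00,  0.00000000e+00,  0.00000000e+00,
         1.00000000e+00]])}
```

View pics/top.png

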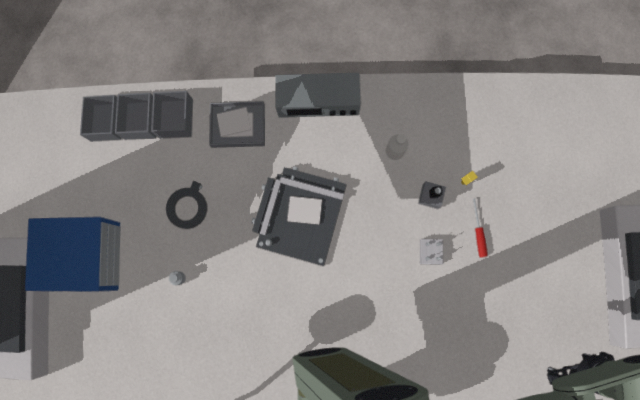

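View pics/scene.png

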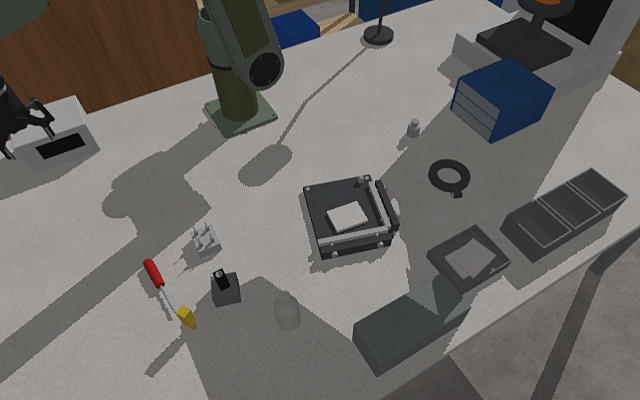

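Top view: stand with the black tool at (433,193). The yellow look-alike tool lies at (469,178), the aluminium rack is at (431,251), the screwdriver at (480,240) and the bottle at (397,147). The fixture is at (303,217) with the white plaque at (304,210), and the collet nut is near (268,240). The black upright tool in the plain grey block fits the description. Next I localise it with depth and look closer with the wrist camera.

```bash
cat > h.py <<'E'
import numpy as np, cv2
from plant import ctrl, sensors, optics
def dist(c): return np.array([c['k1'],0,0,0,0.])
def world(name,d,st=None):
    """per-pixel world points (NaN where no depth)"""
    c=optics.camera_params(name); h,w=d.shape
    uv=np.stack(np.meshgrid(np.arange(w),np.arange(h)),-1).reshape(-1,1,2).astype(float)
    n=cv2.undistortPoints(uv,c['mtx'],dist(c)).reshape(h,w,2)
    P=np.dstack([n*d[...,None],d]).astype(float); P[d==0]=np.nan
    if name=="wrist":
        T=c['T_tool_cam']; P=P@T[:3,:3].T+T[:3,3]
        return P@st['eef_rot'].T+st['eef_pos']
    return (P-c['t'])@c['R']
def rot(yaw):
    """tool down; jaw (y) axis at angle yaw in world"""
    y=np.array([np.cos(yaw),np.sin(yaw),0]); z=np.array([0,0,-1.]); x=np.cross(y,z)
    return np.stack([x,y,z],1)
def snap(tag):
    st=sensors.read_state(); im,d=optics.grab_frame("wrist")
    cv2.imwrite(f"pics/{tag}.png",im[:,:,::-1]); np.savez(f"pics/{tag}.npz",im=im,d=d,**{k:st[k] for k in('eef_pos','eef_rot')})
    return st,im,d
E
python3 - <<'E'
from h import *
d=np.load("pics/top.npy");W=world("top",d);im=cv2.imread("pics/top.png")
def box(m):
    p=W[m][:,:2].astype(np.float32); return cv2.minAreaRect(p),np.nanmedian(W[m],0).round(1),m.sum()
def roi(u0,u1,v0,v1):
    m=np.zeros(d.shape,bool);m[v0:v1,u0:u1]=1;return m
z=W[...,2]
print("plaque",box(roi(275,335,190,232)&(im.min(2)>180)&(z<31.)))
print("fix",box(roi(245,355,160,275)&(z>10)&(z<50)))
print("handle",box(roi(415,450,170,212)&(z>80)))
print("stand",box(roi(415,450,170,212)&(z>35)&(z<50)))
print("rack",box(roi(415,450,235,270)&(z>20)))
print("bench z",np.nanmedian(z[280:300,200:260]))
for n,r in (("bottle",(380,412,125,165)),("coll",(258,278,230,250)),("driver",(465,492,190,262)),("yellow",(455,510,160,192))):
    m=roi(*r)&(z>(22 if n=="coll" else 8)); print(n,box(m),np.nanmax(z[m]))
s=np.hstack([cv2.resize(im[150:270,235:365],None,fx=3.6,fy=3.6,interpolation=2),cv2.resize(im[150:270,410:500],None,fx=3.6,fy=3.6,interpolation=2)])
cv2.imwrite("pics/crop1.png",s);print(s.shape)
E
```

```text
plaque (((569.2369384765625, 64.70165252685547), (81.42912292480469, 65.34339904785156), 83.32493591308594), array([548.5,  63.4,  27.8]), np.int64(38))
fix (((562.3497924804688, 87.84370422363281), (229.9967041015625, 250.6911163330078), 72.98440551757812), array([554.5,  81.2,  20.6]), np.int64(6452))
handle (((601.6436767578125, -296.8108215332031), (24.811431884765625, 24.607751846313477), 2.8398563861846924), array([ 600.1, -295.9,   98. ]), np.int64(98))
stand (((601.8021850585938, -297.39019775390625), (61.94356155395508, 61.798736572265625), 72.88208770751953), array([ 593. , -290.1,   44.1]), np.int64(343))
rack (((443.9252014160156, -286.9495544433594), (61.4438362121582, 69.776123046875), 86.52427673339844), array([ 443.2, -286.5,   30.7]), np.int64(548))
bench z 0.1032682498031223
bottle (((768.584228515625, -198.54190063476562), (73.406982421875, 113.09648132324219), 73.04450988769531), array([ 728.8, -193.4,   88.7]), np.int64(439)) 135.11225915433823
coll (((487.4522399902344, 169.69012451171875), (53.487709045410156, 53.45542526245117), 89.892578125), array([485.4, 171.9,  31.2]), np.int64(86)) 41.041124885806504
driver (((505.6004943847656, -430.8863830566406), (168.10374450683594, 52.40622329711914), 4.010439395904541), array([ 470.8, -428.3,   22.1]), np.int64(345)) 30.418854023137676
yellow (((659.6094970703125, -448.4417724609375), (131.45635986328125, 75.64578247070312), 85.6165771484375), array([ 639.1, -392.3,   86.6]), np.int64(138)) 97.22519097616578
(432, 792, 3)
```

View pics/crop1.png

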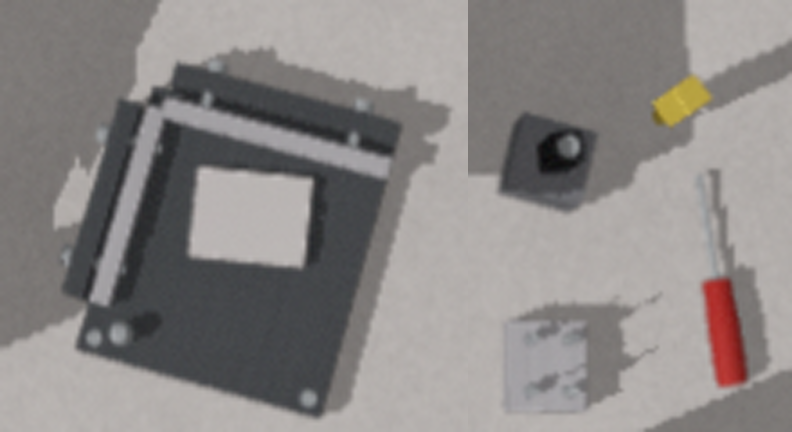

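The crop confirms it: the black tool stands in the plain grey block, at about (600,-297). The yellow tool and the aluminium rack are the decoys. Now close views with the wrist camera.

```bash
python3 - <<'E'
from h import *
for yaw in (np.pi/2,):
  for p in ([601,-297,220],[562,75,160]):
    q=ctrl.solve_ik(np.array(p,float),rot(yaw)); print(q)
ctrl.move_ptp(np.array([545.,75,170]),rot(np.pi/2)); ctrl.hold(.2)
sf,imf,df=snap("wfix")
ctrl.move_ptp(np.array([601.,-297,220]),rot(np.pi/2)); ctrl.hold(.2)
st,im,d=snap("wtool")
print(sensors.read_state()['t'],sf['eef_pos'],st['eef_pos'])
W=world("wrist",d,st);z=W[...,2]; near=np.hypot(W[...,0]-601,W[...,1]+297)
m=(z>90)&(z<105)&(near<30); print("handle",cv2.minAreaRect(W[m][:,:2].astype(np.float32)),np.median(z[m]),m.sum())
m=(z>40)&(z<48)&(near<50); print("stand",cv2.minAreaRect(W[m][:,:2].astype(np.float32)),np.median(z[m]),m.sum())
W=world("wrist",df,sf);z=W[...,2]
m=(imf.min(2)>150)&(z>22)&(z<31)&(np.hypot(W[...,0]-562,W[...,1]-65)<70);m=cv2.morphologyEx(m.astype(np.uint8),cv2.MORPH_OPEN,np.ones((5,5)))>0
print("plaque",cv2.minAreaRect(W[m][:,:2].astype(np.float32)),np.median(z[m]),m.sum())
m=(z>14)&(z<60)&(np.hypot(W[...,0]-562,W[...,1]-80)<200); print("fix",cv2.minAreaRect(W[m][:,:2].astype(np.float32)))
m=(z>14)&(z<21)&(np.hypot(W[...,0]-562,W[...,1]-80)<100); print(np.median(z[m]))
cv2.imwrite("pics/both.png",np.vstack([imf,im])[::1,:,::-1][:, :][0:800])
cv2.imwrite("pics/both2.png",cv2.resize(np.vstack([imf,im])[:,:,::-1],None,fx=.74,fy=.74,interpolation=cv2.INTER_AREA))
E
```

```text
[-5.87918549e-01  4.16816764e-01  1.29990122e+00 -4.44089210e-16
  1.42487467e+00 -2.15871488e+00]
[-1.99567244e-02  2.60826031e-01  1.63634671e+00 -4.44089210e-16
  1.24441991e+00 -1.59075305e+00]
4.6417 [545.14837199  74.39400109 170.03206626] [ 601.35524311 -295.42660197  219.96429073]
handle ((601.8381958007812, -296.9084777832031), (24.38324546813965, 23.787694931030273), 2.8671836853027344) 98.52872182578635 952
stand ((602.1209106445312, -296.82818603515625), (60.128658294677734, 60.681121826171875), 73.0251235961914) 44.38848305027554 2906
plaque ((579.1515502929688, 64.22175598144531), (90.1270751953125, 93.12487030029297), 82.9095458984375) 28.279860675487868 8263
fix ((561.6079711914062, 88.7386245727539), (230.29193115234375, 249.5094757080078), 72.97711944580078)
18.256454078594516
```

View pics/both2.png

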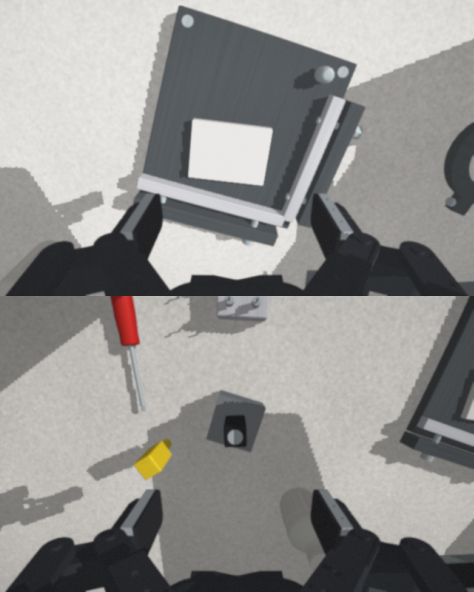

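Top half: plaque centred near (230,152) and the corner of the two bars near (285,222). Collet at (325,75). Bottom half: black tool in the grey stand at (234,425), yellow tool at (152,460). Next I refine the plaque and the bar faces offline, then grasp.

```bash
cat > ana.py <<'E'
from h import *
def ana(tag,x0=(562,65)):
    f=np.load(f"pics/{tag}.npz"); im,d=f['im'],f['d']; W=world("wrist",d,f); z=W[...,2]
    near=np.hypot(W[...,0]-562,W[...,1]-80)<170
    m=((im.min(2)>185)&(abs(z-28.2)<2)&near).astype(np.uint8)
    n,l,s,c=cv2.connectedComponentsWithStats(cv2.morphologyEx(m,cv2.MORPH_OPEN,np.ones((7,7))))
    k=1+np.argmax(s[1:,4]); pts=W[l==k][:,:2]; r=cv2.minAreaRect(pts.astype(np.float32)); print("plaque",r,s[k,4],pts.mean(0))
    a=np.deg2rad(-17.0); R=np.array([[np.cos(a),-np.sin(a)],[np.sin(a),np.cos(a)]])
    m=(im.min(2)>130)&(abs(z-32.3)<1.5)&near; F=W[m][:,:2]@R   # fixture-aligned coords about world origin
    b=F[:,0]; 
    for ax,nm in((0,"back"),(1,"side")):
        h,e=np.histogram(F[:,ax],np.arange(F[:,ax].min(),F[:,ax].max()+2,2)); k=np.argmax(np.convolve(h,np.ones(7),'same')); c=e[k]+1
        o=1-ax; sel=F[abs(F[:,ax]-c)<9]; sel=sel[sel[:,o]<np.percentile(sel[:,o],90)]
        bins=np.digitize(sel[:,o],np.arange(sel[:,o].min(),sel[:,o].max(),8))
        xs=[];lo=[];hi=[]
        for i in np.unique(bins):
            q=sel[bins==i]
            if len(q)>15: xs.append(q[:,o].mean());lo.append(q[:,ax].min());hi.append(q[:,ax].max())
        p=np.polyfit(xs,lo,1); print(nm,"face med",np.median(lo),"far",np.median(hi),"slope",p[0],"range",min(xs),max(xs),len(xs))
    print("plaque corners F",(cv2.boxPoints(r)@R).round(1).tolist(), "centre F",np.array(r[0])@R)
E
python3 -c "
from ana import *
ana('wfix')"
```

```text
plaque ((567.5665893554688, 65.89019775390625), (89.64167022705078, 69.577880859375), 82.85962677001953) 7686 [566.24932221  65.65129385]
back face med 580.8401859966725 far 596.3667973099225 slope -0.0007090033672410554 range 138.3202143993522 303.63844031429903 22
side face med 315.89693422155517 far 330.56604345991684 slope 0.004055636796763116 range 430.5424250948001 566.4858626315558 18
plaque corners F [[496.9, 178.8], [565.5, 190.7], [550.1, 279.1], [481.6, 267.2]] centre F [523.50219928 228.95152076]
```

```bash
python3 - <<'E'
from h import *
Y=np.deg2rad(90+2.86)
ctrl.move_l(np.array([601.8,-296.9,150]),rot(Y)); 
ctrl.move_l(np.array([601.8,-296.9,76]),vel=80); ctrl.hold(.3)
s=sensors.read_state(); print(s['t'],s['eef_pos'],s['force'],s['eef_rot'][:,1])
ctrl.gripper_to(22,force=60); ctrl.hold(.2)
s=sensors.read_state(); print(s['t'],s['eef_pos'],s['force'],s['grip_width'],s['wrist_torque'])
E
```

```text
6.6333 [ 602.07309264 -297.01660529   76.52073095] [ 0.02978887 -0.31616264  0.10710746] [-4.99792040e-02  9.98750130e-01 -5.06165031e-04]
7.4333 [ 601.94783014 -296.9617248    76.16026756] [0.26325681 0.39049958 0.61280453] 23.082762013903807 [-0.03037444 -0.02100739  0.02104622]
```

```bash
cat >> h.py <<'E'
A=np.deg2rad(-17.0); RF=np.array([[np.cos(A),-np.sin(A)],[np.sin(A),np.cos(A)]])
def F(x,y,z): return np.array([*(RF@[x,y]),z])
def rep(n=""):
    s=sensors.read_state(); p=s['eef_pos']; print(n,round(float(s['t']),2),"F",(p[:2]@RF).round(2),round(float(p[2]),2),"force F",(s['force'][:2]@RF).round(2),round(float(s['force'][2]),2),"w",round(float(s['grip_width']),2))
E
python3 - <<'E'
from h import *
p=sensors.read_state()['eef_pos']
ctrl.move_l(np.array([601.8,-296.9,170]),vel=120); rep("lift")
ctrl.move_ptp(F(468,238,170),rot(np.deg2rad(92.86))); rep("over")
print(ctrl.move_l(F(468,238,89.5),vel=80,threshold=6)); ctrl.hold(.2); rep("down")
print(ctrl.move_l(F(496,238,89.5),vel=25,threshold=4)); rep("push")
E
```

```text
lift 8.37 F [ 661.5  -107.75] 168.79 force F [0.97 0.89] -1.36 w 22.87
over 9.84 F [468.99 237.37] 170.17 force F [-0.36 -0.43] -0.96 w 22.99
False
down 11.2 F [468.43 238.18] 90.1 force F [0.87 0.76] -1.0 w 23.06
False
push 12.47 F [496.06 238.  ] 89.56 force F [ 0.06 -0.13] -0.52 w 23.37
```

```bash
python3 - <<'E'
from h import *
print(ctrl.move_l(F(510,238,89.5),vel=8,threshold=3)); rep("press")
fs=[]
for i in range(6):
    ctrl.hold(.1); s=sensors.read_state(); fs.append(s['force'][:2]@RF)
print(np.round(fs,1).tolist()); rep("held")
snap("press1")
E
python3 -c "
from ana import *
ana('press1')"
```

```text
True
press 13.65 F [504.37 237.76] 88.44 force F [-0.42 -0.29] -1.67 w 23.08
[[0.5, 0.1], [1.0, -0.0], [-0.8, 0.2], [0.8, -0.5], [0.3, -0.7], [0.6, 0.4]]
held 14.25 F [503.38 237.67] 87.75 force F [0.55 0.44] -0.36 w 22.97
plaque ((602.1493530273438, 25.58490753173828), (25.25464630126953, 46.52427673339844), 25.645475387573242) 1480 [600.5717733   23.54606745]
back face med 580.8903143712349 far 596.1659544312397 slope -0.0022951118154145994 range 138.5467992477607 282.4551958918392 12
side face med 315.6094158875268 far 331.01136496310573 slope 0.0009789222157845056 range 430.5394345737331 517.2312473418682 12
plaque corners F [[543.3, 209.1], [574.8, 174.9], [593.4, 192.0], [561.9, 226.2]] centre F [568.35798707 200.5184016 ]
```

View pics/press1.png

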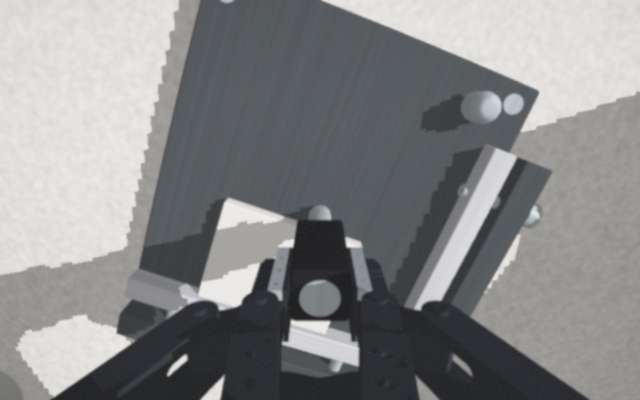

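```bash
cat >> h.py <<'E'
def press(p0,u,maxd,goal=3.0,step=0.4,ax=0):
    """creep from F-point p0 along F-direction u until the filtered force along -ax reaches goal; then hold 0.6 s"""
    p0=np.array(p0,float);u=np.array(u,float);d=0;log=[]
    def f(n):
        v=[]
        for _ in range(n):
            ctrl.hold(.02); v.append(sensors.read_state()['force'][:2]@RF)
        return np.mean(v,0)
    while d<maxd:
        d+=step; ctrl.move_l(F(*(p0[:2]+d*u),p0[2]),vel=15); g=f(4); log.append(round(float(-g[ax]),1))
        if -g[ax]>goal: break
    h=[f(10) for _ in range(4)]; print("d",d,log,"held",np.round(h,1).tolist()); rep("pressed"); return d
E
python3 - <<'E'
from h import *
b=[]
press((503.6,237.8,89.5),(1,0),5)
snap("press2")
d=np.load("pics/press2.npz"); W=world("wrist",d['d'],d); f=W[...,:2]@RF; z=W[...,2]
m=(abs(z-28.3)<1.6)&(f[...,0]<560)&(f[...,0]>495)&(f[...,1]<228)&(f[...,1]>170)
q=f[m]
for y in range(176,228,6):
    s=q[abs(q[:,1]-y)<3]
    if len(s)>5: print(y,np.percentile(s[:,0],1).round(1),np.max(s[:,0]).round(1),len(s))
print("min y",q[:,1].min())
E
```

```text
d 2.8 [-0.0, -0.0, -0.1, 0.2, 1.1, 2.4, 3.4] held [[-4.1, 0.6], [-4.9, 0.5], [-5.1, 0.4], [-5.1, 0.7]]
pressed 17.2 F [505.85 237.79] 89.26 force F [-4.5   0.85] 0.34 w 23.15
182 512.2 560.0 587
188 512.1 560.0 676
194 512.1 559.9 669
200 512.0 559.9 664
206 512.1 560.0 657
212 512.0 560.0 559
218 512.0 541.1 384
224 511.8 531.2 246
min y 179.28835873882264
```

```bash
python3 - <<'E'
from h import *
Z=89.5
ctrl.move_l(F(488,238,Z),vel=40); ctrl.move_l(F(490,158,Z),vel=80); ctrl.move_l(F(534,160,Z),vel=60); ctrl.hold(.15); rep("ready")
print(ctrl.move_l(F(540,211,Z),vel=25,threshold=5)); rep("slid")
E
```

```text
ready 20.04 F [533.53 159.98] 89.41 force F [-0.47 -0.73] -0.98 w 22.93
False
slid 22.24 F [540.01 210.96] 89.48 force F [ 0.06 -0.42] -2.02 w 23.23
```

```bash
python3 - <<'E'
from h import *
press((540,211,89.5),(.1,1),14,goal=2.5,step=.5,ax=1)
ctrl.hold(.05)
snap("press3")
d=np.load("pics/press3.npz"); W=world("wrist",d['d'],d); f=W[...,:2]@RF; z=W[...,2]
m=(abs(z-28.3)<1.6)&(f[...,0]<572)&(f[...,0]>495)&(f[...,1]<330)&(f[...,1]>200)
q=f[m]
for y in range(225,318,8):
    s=q[abs(q[:,1]-y)<3]
    if len(s)>5: print(y,np.percentile(s[:,0],1).round(1),np.max(s[:,0]).round(1),len(s))
for x in range(514,572,8):
    s=q[abs(q[:,0]-x)<3]
    if len(s)>5: print("x",x,np.percentile(s[:,1],1).round(1),np.max(s[:,1]).round(1),len(s))
E
```

```text
d 9.0 [0.8, 0.6, 0.4, 0.3, 0.7, 0.5, 0.6, 0.4, 0.5, 0.2, 0.6, 0.6, 0.3, 0.9, 0.7, 0.3, 1.2, 2.8] held [[-0.4, -3.5], [-0.1, -3.8], [-0.2, -4.5], [-0.1, -4.8]]
pressed 28.61 F [540.95 219.71] 89.52 force F [ 0.43 -5.29] 0.03 w 23.0
225 512.3 538.8 152
233 511.9 540.7 413
241 512.0 552.4 569
249 512.0 550.8 563
257 512.0 556.1 621
265 512.1 556.8 628
273 512.2 567.3 713
281 511.9 572.0 793
289 511.8 572.0 791
297 511.7 571.9 776
305 512.0 571.9 763
313 499.3 570.2 779
x 514 226.8 316.5 1265
x 522 226.7 316.6 1309
x 530 226.8 316.7 1257
x 538 214.9 316.2 1199
x 546 238.8 316.7 1029
x 554 244.5 317.0 757
x 562 270.8 316.7 546
x 570 277.0 316.1 338
```

View pics/press3.png

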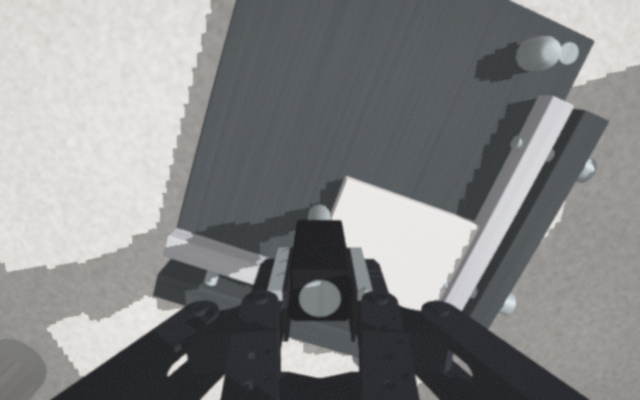

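Both presses were flush: the -x edge sits at 512 along its whole length and the +y edge meets the bar at 316.5. Now I return the tool.

```bash
python3 - <<'E'
from h import *
R=rot(np.deg2rad(92.86))
ctrl.move_l(F(541,205,89.5),vel=40); ctrl.move_l(F(541,203,170),vel=120); rep("up")
ctrl.move_ptp(np.array([601.9,-296.9,170]),R); ctrl.hold(.3); print(sensors.read_state()['eef_pos'],sensors.read_state()['force'])
print(ctrl.move_l(np.array([601.9,-296.9,118]),vel=80,threshold=6)); ctrl.hold(.1)
print(ctrl.move_l(np.array([601.9,-296.9,84]),vel=40,threshold=5)); rep()
print(ctrl.move_l(np.array([601.9,-296.9,74.5]),vel=12,threshold=4)); ctrl.hold(.3); rep()
print(sensors.read_state()['eef_pos'])
E
```

```text
up 30.06 F [540.32 202.9 ] 169.2 force F [ 0.91 -0.43] 0.09 w 22.79
[ 602.28764239 -295.74004077  170.18053535] [ 0.12926561  0.25472403 -2.72365466]
False
False
 33.52 F [ 662.74 -108.05] 84.39 force F [0.44 0.51] -0.84 w 22.89
True
 34.46 F [ 662.27 -107.93] 76.12 force F [-0.09 -0.02] 5.8 w 23.22
[ 601.77841815 -296.84795552   76.11535037]
```

Seated at the original height (76.1). I release it, back off, and check.

```bash
python3 - <<'E'
from h import *
R=rot(np.pi/2)
ctrl.gripper_to(60); ctrl.hold(.2); rep()
ctrl.move_l(np.array([601.9,-296.9,220]),vel=120); ctrl.hold(.3)
st,im,d=snap("fin_tool")
W=world("wrist",d,st);z=W[...,2]; near=np.hypot(W[...,0]-601,W[...,1]+297)
m=(z>90)&(z<110)&(near<30); print("handle",cv2.minAreaRect(W[m][:,:2].astype(np.float32)),np.median(z[m]),z[m].max())
ctrl.move_ptp(np.array([545.,75,170]),R); ctrl.hold(.3); sf,imf,df=snap("fin_fix"); rep()
cv2.imwrite("pics/fin.png",cv2.resize(np.vstack([imf,im])[:,:,::-1],None,fx=.74,fy=.74,interpolation=cv2.INTER_AREA))
W=world("wrist",df,sf); f=W[...,:2]@RF; z=W[...,2]
q=f[(abs(z-28.3)<1.6)&(f[...,0]<579)&(f[...,0]>500)&(f[...,1]<312)&(f[...,1]>205)]
print([np.percentile(q[abs(q[:,1]-y)<3][:,0],1).round(1) for y in range(232,308,8)])
print([np.percentile(q[abs(q[:,0]-x)<3][:,1],1).round(1) for x in range(518,576,8)])
E
python3 -c "
from ana import *
ana('fin_fix')"
```

```text
35.1 F [ 661.1  -107.58] 74.59 force F [ 0.06 -0.05] -0.47 w 60.12
handle ((601.622314453125, -296.7246398925781), (23.87628936767578, 23.68553352355957), 2.468635082244873) 98.43643400608167 101.8142906794216
 38.58 F [499.65 230.57] 169.97 force F [-0.64  0.  ] -0.13 w 59.81
[np.float64(512.2), np.float64(512.1), np.float64(512.4), np.float64(512.2), np.float64(512.3), np.float64(512.5), np.float64(512.2), np.float64(512.4), np.float64(512.1), np.float64(511.4)]
[np.float64(227.0), np.float64(227.0), np.float64(227.0), np.float64(227.0), np.float64(227.0), np.float64(226.9), np.float64(226.8), np.float64(226.9)]
plaque ((601.7420043945312, 98.20399475097656), (86.65821075439453, 71.13285064697266), 73.14702606201172) 6634 [599.94420436  97.10655824]
back face med 580.8198624732443 far 596.2548494998996 slope -0.0019152407493657957 range 138.19629531710677 298.078587726752 19
side face med 315.63762643059965 far 330.51012830201176 slope 0.004443158325817687 range 430.4858937372421 531.4182127391783 14
plaque corners F [[511.3, 226.4], [582.4, 226.6], [582.2, 313.3], [511.1, 313.1]] centre F [546.73667131 269.84528286]
```

View pics/fin.png

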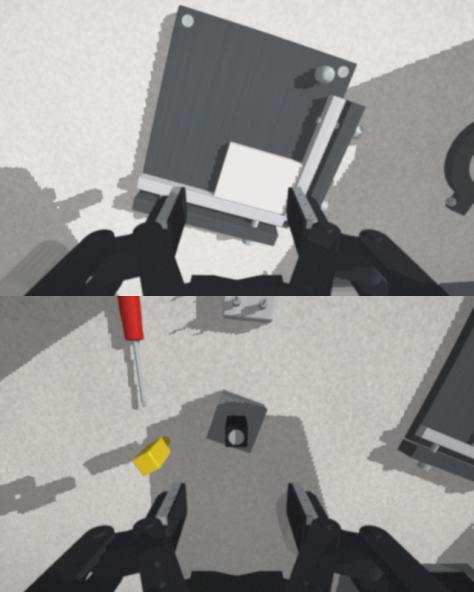

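The plaque sits square in the corner at (258,175) in the upper picture. The tool is home at (236,430) in the lower picture, and the collet and the other things are where they were. Handing in.

```bash
python3 -c "
from h import *
ctrl.hold(.3); rep(); ctrl.finish_job()"
```

```text
38.88 F [499.28 231.06] 169.99 force F [-0.02 -0.97] 0.62 w 59.84
the job is handed in; nothing more can be done
```

The job is done and handed in at 38.9 s. The black tool pushed the plaque flush against the back stop, then along it against the side stop, and is back in its stand.

**Presses:** the plaque was held for about 0.8 s at each stop, at about 4–5 N (filtered). An earlier creep to the back stop had stopped at its 3 N trigger, with no lasting force. I then crept forward until the press held.

**Plaque:** in the last wrist picture its edges are parallel to the stops within a few tenths of a mm. The side away from the back stop reads about 512.2 mm, against 512.0 mm while pressed, so it stayed put when the tool withdrew. Contact with the stops is inferred from this and the press forces. I did not press the back stop again after the side press.

**Tool:** it seated at the height it was picked up from, and its top reads 98.4 mm against 98.5 mm before.

**Other things on the bench:** by eye the collet, ring, screwdriver, yellow tool and rack look unmoved. I did not measure them again, and the steel weight and bottle were not clearly visible in the last pictures.

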